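Hang the tool rest on its keyhole mount

TASK

Fit the blue tool rest onto the wooden mount: lower its two keyholes over the two brass screw heads until the plate lies flat on the steel rail, then slide it along until the red spring pin snaps up through the lock hole, and let go. The rail can be clamped anywhere along its guides, so feel for the screws gently, never forcing the plate against the mount (stay well below 40 N), and leave the vial, jar and bead tube beside the mount where they stand.

Things in the scene. Friction and masses are not known exactly. Their poses are not given: they have to be found in the camera images.
- tool_rest: Loose tool rest, 0.2 to 0.33 kg: blue plate 70 (x) x 124 (y) x 5 mm with a wooden comb bar upright on its middle. Origin: centre of the plate's underside, z up. It goes on the mount x along x, down over the heads, then about 14 mm toward +x; the slot ends stop it about 0.5 mm past the ideal place. Fully home, its origin is at x = d, y = 0, z = 18 mm in the mount's frame (d: see mount_seat).
- rest_grip (a point): Where to grasp the tool rest from above: middle of the comb bar, 29 mm above the plate's underside. The bar is 16 mm thick (x, the grasp width), 64 mm long (y), solid from the plate's top at z = 5 to z = 37 mm, with four teeth up to 48 mm.
- rest_entry (a point): Point midway between the two entry holes, at x = +7, y = 0, z = 0 in the tool rest's frame. Keyholes go through the plate 45 mm to either side in y: entry hole 15 mm wide, and from it toward -x a slot 8 mm wide, closed at x = -10 mm. The lock hole, 11 mm wide, is at x = -24, y = 0.
- mount: Fixed wooden board 170 x 170 x 14 mm, lying at a yaw within 0.5 rad of straight ahead. Origin: centre of its underside, z up. On it, between two dark guides, a steel rail 76 (x) x 124 (y) mm, top at z = 18 mm, clamped by hand: it does not move in use, but its middle stands anywhere from d = 4 to 24 mm toward +x from the mount's middle. d is not measured: feel for it. In y the rail is exact.
- mount_seat (a point): Point on the mount board (not on the rail) at x = 0, y = 0, z = 18 mm. Two screws stand on the rail at mount x = d - 7 mm, y = -45 and +45 mm: shank 5 mm, brass head 12 mm wide, bevelled to 7 mm at the top, from z = 25 to 30 mm. A plate that misses rests on the heads at z = 30 mm; heads enter when within about 1.5 mm of the hole's centre.
- latch (a joint): Red spring pin on the rail, 8 mm wide, at mount x = d - 24 mm, y = 0, tip at z = 25 mm when up. Value: m pressed down, 0 = fully up (as it starts and when it has snapped into the lock hole), about 0.007 when the plate lies on it. Spring force about 1 N, weaker than the weight of the tool rest.
- glass_vial: Small clear glass vial, 24 mm wide, 44 mm tall, standing loose just beyond the mount; origin centre of underside. Leave alone.
- cream_jar: White screw-top jar, 45 mm wide, 36 mm tall, standing loose to the left of the mount; origin centre of underside. Leave alone.
- bead_tube: Capped tube of pink seed beads, 16 mm wide, 74 mm tall, standing loose to the left of the mount; origin centre of underside. Leave alone.
There are look-alikes about, which are no part of the job. Several things have the shape of the tool_rest; the one meant has the colours described above.

How it is judged:
On the way, in this order (a step that is already met when the one before it is completed fails the run):
1. the plate lies flat on the rail with the screw heads through its entry holes, pressing the spring pin down (z of tool_rest in the frame of mount below 0.0205 m and x of tool_rest in the frame of mount between -0.018 and 0.03 m and y of tool_rest in the frame of mount between -0.006 and 0.006 m and angle between tool_rest's own z axis and vertical below 0.06 rad and angle between the x axis of tool_rest and the x axis of mount, either way round below 0.08 rad and value of joint latch above 0.004 m), for 0.1 s.
2. the plate has been slid along until the spring pin is up in the lock hole (z of tool_rest in the frame of mount below 0.0205 m and x of tool_rest in the frame of mount between -0.018 and 0.03 m and y of tool_rest in the frame of mount between -0.006 and 0.006 m and angle between tool_rest's own z axis and vertical below 0.06 rad and angle between the x axis of tool_rest and the x axis of mount, either way round below 0.08 rad and value of joint latch below 0.0015 m and x of tool_rest in the frame of mount above 0 m), for 0.2 s.
At the end, for the whole second after the job is handed in: The tool rest lies flat on the rail (underside less than 2.5 mm above the rail, tilt under 0.06 rad, x axes within 0.08 rad, y within 6 mm of the mount's middle, x 0 to 30 mm from it), the spring pin is up in the lock hole (latch below 1.5 mm), released and at rest (all of step 2 and linear speed of tool_rest below 0.01 m/s); the robot touches nothing.
It fails at once if the tool rest is forced against the mount with more than 40 N (contact force between tool_rest and mount above 40 N).
It fails at once if the glass vial is displaced by more than 15 mm or tipped (distance of glass_vial from where it was at the start of the episode above 0.015 m or angle between glass_vial's own z axis and vertical above 0.4 rad).
It fails at once if the cream jar is displaced by more than 15 mm or tipped (distance of cream_jar from where it was at the start of the episode above 0.015 m or angle between cream_jar's own z axis and vertical above 0.4 rad).
It fails at once if the bead tube is displaced by more than 15 mm or tipped (distance of bead_tube from where it was at the start of the episode above 0.015 m or angle between bead_tube's own z axis and vertical above 0.4 rad).
It also fails if it takes over 58 s, if anything falls off the work surface, if the arm or the gripper's body presses on something with over 40 N, if the wrist force passes 120 N, or if a joint passes its speed limit or range.

ROBOT

A 6-joint arm with a two-finger parallel gripper is mounted at the origin on a cart in front of the work surface, level with it; the furniture and walls round the work are solid. World frame = base frame: x ahead of the robot, y to its left, z up, the work surface at z = 0. Lengths are in m, angles in rad, forces in N, time in s.
With the tool pointing down it reaches from about 0.425 to 0.95 m from the base axis. Payload 3.5 kg.
Tool frame: the origin (TCP) lies midway between the tips of the shut fingers; the grasp point (between the pads) lies 19 mm behind it (r.hold_point_z is the distance from the TCP to the grasp point, in m); z points along the fingers, y is the direction in which the jaws open and shut (so a half turn about z gives the same grasp; the last joint's range is limited). The gripper opens to 85 mm and grips with 20 to 120 N. Pads are 22 mm wide; open, the fingers measure 114 mm over their backs; the gripper's body (76 mm by 85 mm) begins 54 mm behind the grasp point. The pads swing forward as they close: fully open they stand 13 mm farther back than shut.
Start: joints at [-1.467, 0.286, 1.577, -0, 1.279, -0.15], TCP at [0.17, -0.653, 0.231] pointing down, gripper open.
Joint ranges: [-2.77, 2.77], [-0.9, 2.22], [0.21, 2.48], [-1.53, 4.67], [0.24, 2.81], [-2.84, 2.84]. Speed limits (rad/s): [2.79, 2.79, 3.14, 3.14, 3.14, 3.14].

INTERFACE

Orientations are given as a unit quaternion [x, y, z, w].
In Python, from workcell import r gives the robot as it stands.
- The arm moves only by the tool arm_command, never from a script. Its argument "steps" is text: rows parted by semicolons, each of 7 numbers parted by spaces: the opening, from 0 (shut) to 1 (fully open), then the shift along the tool's x, y, z in mm, then the turn, a rotation vector about the tool's x, y, z in units of 5 degrees (1.0 is 5 degrees). In form: gripper dx dy dz rx ry rz; .... A call has 1 to 20 rows; each row is the pose to reach, as a shift and turn from the pose measured when the call began, along the tool's axes at that moment; what a row does not reach only later rows make up. A row lasts 1/12 s, in which the tool goes at most 41.7 mm and 7.16 degrees, less where a joint would pass 70% of its speed; a pose out of reach is approached as far as the arm can. A call with a gripper value outside its range is refused whole. The fingers move at their own pace and stop on an object; "grip_force" is the grip in N (left out, the last holds). Time passes only in rows, so rows that repeat a pose let the fingers close. It gives the time, the measured TCP pose, the force and the opening at its end, in the units of the state.
- r.state(): the state, without advancing time (a new reading comes with each control period).
- r.camera(name): name is "side" or "top" or "wrist"; returns the picture (400x640x3 uint8, red, green, blue); there is no depth.
- r.get_calibration(name): a dict with "fx", "fy", "cx", "cy" (pixels), "k1" (the pictures are not rectified: a ray, as slopes to the right and down, at radius r is drawn at 1 + k1 r^2 times it, then the intrinsics apply), "rvec" (rotation vector, rad) and "tvec" (3), from world to camera coordinates, as OpenCV has them; the wrist camera has in their place "hand_eye" (4x4, takes a point from camera to tool coordinates, whose origin is the TCP and whose axes are the flange's). Camera axes: x right, y down, z forward; pixel columns grow to the right and rows downward; lengths in m; the calibration is good to about 2 mm. A picture is of the moment at which its call begins: read the wrist's pose just before it. get_calibration takes no time and is no camera call.
- r.job_done(): hands the job in, once; it reports no verdict.
The state is a dict: "clock": time; "qpos": joint angles; "joint_velocities": joint speeds; "tau": joint torques, N m; "ee_pos": TCP position; "orientation": TCP orientation; "contact_force": force on the tool from outside, world axes, zero at the start; "wrist_torque": the same for the moment, N m; "opening": finger opening in m.
Only numpy, scipy, OpenCV 4.12 (cv2) and the standard library are available. Lean on these libraries where they do the work, as an engineer would, in place of code of your own. Each camera call takes 0.05 s, during which the arm holds its last target. There are 200 camera calls.

## Working session

There is one attempt and no reset: what is moved stays moved. The work goes in short steps, Python scripts to look and compute and a tool call to move; the robot and the scene stay as the last step left them, time stands still between calls to the robot, and variables do not carry over. Pictures are saved under pics/ and viewed, about 8 in all and at most 12, crops included, and the job is handed in when it is done.

Besides the shell and the picture viewer there is one more tool, called after "Call:" by a JSON object that holds its "fn" and its "kwargs". arm_command: Moves the arm, as the interface text tells. Its arguments: {"type":"object","properties":{"steps":{"type":"string"},"grip_force":{"type":"number"}},"required":["steps"]}

```bash
mkdir -p pics; ls
python3 - <<'E'
from workcell import r
import cv2
print(r.state())
for n in ("top","side"):
    im=r.camera(n); cv2.imwrite(f"pics/{n}0.png",im[:,:,::-1]); print(n,r.get_calibration(n))
print(r.get_calibration("wrist"), r.hold_point_z)
E
```

```text
pics
{'clock': 0.0, 'qpos': array([-1.46700057e+00,  2.87216048e-01,  1.57818368e+00, -6.13968443e-06,
        1.27858542e+00, -1.50031223e-01]), 'joint_velocities': array([-0.00073748, -0.00095992,  0.00150649,  0.00146218,  0.00121701,
        0.0007288 ]), 'tau': array([ 4.77471349e-04, -4.05983698e+01, -2.92625248e+01, -1.11389033e-04,
        5.82581299e-03,  2.03506937e-05]), 'ee_pos': array([ 0.16943732, -0.65270941,  0.22990996]), 'orientation': array([ 9.91956465e-01,  1.26573855e-01,  2.47141804e-05, -1.19599484e-03]), 'contact_force': array([ 0.70188608, -0.04563443, -1.00231922]), 'wrist_torque': array([ 0.0034023 , -0.03435231,  0.01473968]), 'opening': 0.08497736989893938}
top {'fx': 445.3056198506966, 'fy': 445.3056198506966, 'cx': 317.1783316808012, 'cy': 202.8579192645764, 'k1': 0.016398679460960817, 'rvec': array([ 2.1664974, -2.1583662,  0.0982628]), 'tvec': array([0.08921251, 0.61757222, 1.27588911])}
side {'fx': 381.4711820454662, 'fy': 381.4711820454662, 'cx': 320.49965264412015, 'cy': 196.7357957978964, 'k1': 0.007326327642252057, 'rvec': array([ 0.45480178, -2.38734972,  1.65619901]), 'tvec': array([0.5829634 , 0.1134592 , 0.90627355])}
{'fx': 322.09181737822735, 'fy': 322.09181737822735, 'cx': 318.6869254590722, 'cy': 197.35419815189735, 'k1': -0.010550260253344919, 'hand_eye': array([[ 7.17171640e-04, -9.65709483e-01, -2.59624112e-01,
         6.60631428e-02],
       [ 9.99999642e-01,  8.09359023e-04, -2.48183040e-04,
         1.16873338e-03],
       [ 4.49801833e-04, -2.59623841e-01,  9.65709718e-01,
        -1.42940320e-01],
       [ 0.00000000e+00,  0.00000000e+00,  0.00000000e+00,
         1.00000000e+00]])} 0.0187
```

View pics/top0.png

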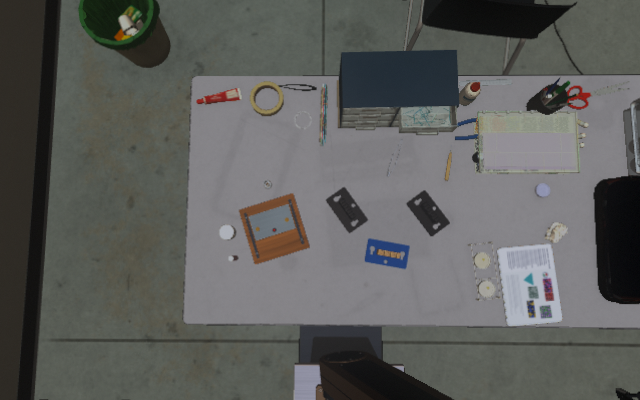

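View pics/side0.png

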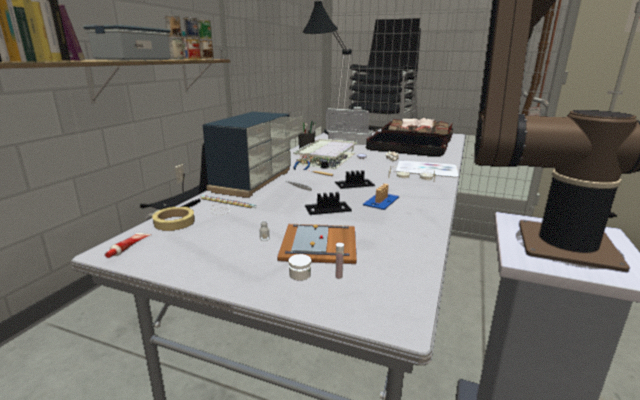

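```bash
cat > h.py <<'E'
import numpy as np, cv2
from scipy.spatial.transform import Rotation as R
from workcell import r
def cam(name, st=None):
    """K, dist, R, t (world->camera)"""
    c=r.get_calibration(name); K=np.array([[c['fx'],0,c['cx']],[0,c['fy'],c['cy']],[0,0,1]])
    d=np.array([c['k1'],0,0,0,0.])
    if 'rvec' in c: return K,d,cv2.Rodrigues(c['rvec'])[0],c['tvec']
    st=st or r.state(); T=np.eye(4); T[:3,:3]=R.from_quat(st['orientation']).as_matrix(); T[:3,3]=st['ee_pos']
    W=np.linalg.inv(T@c['hand_eye']); return K,d,W[:3,:3],W[:3,3]
def proj(C,P):
    K,d,Rm,t=C; return cv2.projectPoints(np.asarray(P,float).reshape(-1,3),cv2.Rodrigues(Rm)[0],t,K,d)[0][:,0]
def back(C,uv,z):
    K,d,Rm,t=C; n=cv2.undistortPoints(np.asarray(uv,float).reshape(-1,1,2),K,d)[:,0]
    D=np.c_[n,np.ones(len(n))]@Rm; o=-Rm.T@t
    return o+D*((z-o[2])/D[:,2])[:,None]
def ortho(C,im,cx,cy,z,half,s):
    """metric top-down view: up=+x, left=+y, s m per pixel"""
    n=int(2*half/s); a=(np.arange(n)+.5)*s-half
    X,Y=np.meshgrid(cx-a,cy-a,indexing='ij')
    p=proj(C,np.c_[X.ravel(),Y.ravel(),np.full(X.size,z)]).astype(np.float32).reshape(n,n,2)
    return cv2.remap(im,p[...,0],p[...,1],cv2.INTER_CUBIC)
E
python3 - <<'E'
from h import *
C=cam("top"); im=r.camera("top")
print(back(C,[(387,253)],.005), back(C,[(347,210),(428,213)],.005),back(C,[(275,228)],.018))
b=back(C,[(387,253)],.005)[0]; m=back(C,[(275,228)],.018)[0]
o=np.hstack([ortho(C,im,m[0],m[1],.018,.14,.0007),ortho(C,im,b[0],b[1],.005,.14,.0007)])
cv2.imwrite("pics/o1.png",o[:,:,::-1]); print(o.shape,m,b)
E
```

```text
[[ 0.47160548 -0.11532702  0.005     ]] [[ 0.59887245  0.0025417   0.005     ]
 [ 0.5907175  -0.23862652  0.005     ]] [[0.54361626 0.21609523 0.018     ]]
(400, 800, 3) [0.54361626 0.21609523 0.018     ] [ 0.47160548 -0.11532702  0.005     ]
```

View pics/o1.png

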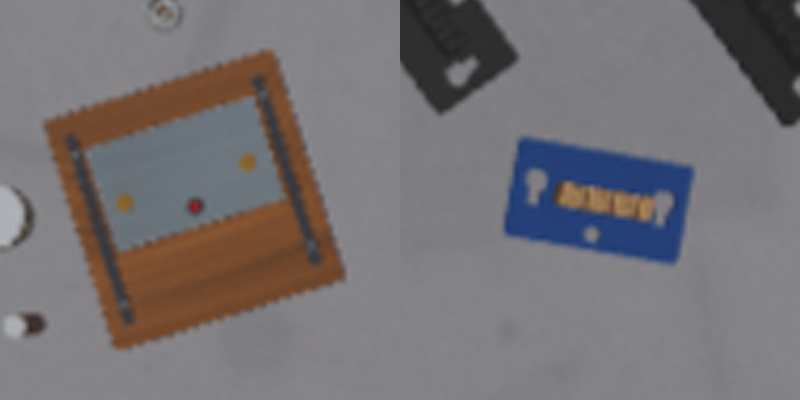

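The blue rest with the wooden bar, at top-image (387,253), is the one meant. The rests at (347,210) and (428,213) are all black, so they are decoys. In the crop, the entry holes and the lock hole give the rest a yaw of about -0.17. The mount's yaw is about +0.31, with its jar and tube on the left and the vial beyond it.

```bash
cat >> h.py <<'E'
def plan(x,y,z,yaw):
    """shift (mm) and turn (5deg) to TCP at x,y,z, tool y along world direction yaw, tool down"""
    st=r.state(); A=R.from_quat(st['orientation']).as_matrix()
    tx=np.array([-np.sin(yaw),np.cos(yaw),0]); tz=np.array([0,0,-1.]); B=np.c_[tx,np.cross(tz,tx),tz]
    s=A.T@(np.array([x,y,z])-st['ee_pos'])*1000
    w=R.from_matrix(A.T@B).as_rotvec()*180/np.pi/5
    print("t",round(st['clock'],2),"go",s.round(2),w.round(3))
E
python3 -c "
from h import *
plan(.4707,-.1143,.2,-.17)"
```

```text
t 0.15 go [ 426.82 -445.59   31.17] [ -0.017  -0.015 -13.143]
```

Call:
{"fn": "arm_command", "kwargs": {"steps": "1 427 -446 31 0 0 -13.14;1 427 -446 31 0 0 -13.14;1 427 -446 31 0 0 -13.14;1 427 -446 31 0 0 -13.14;1 427 -446 31 0 0 -13.14;1 427 -446 31 0 0 -13.14;1 427 -446 31 0 0 -13.14;1 427 -446 31 0 0 -13.14;1 427 -446 31 0 0 -13.14;1 427 -446 31 0 0 -13.14;1 427 -446 31 0 0 -13.14;1 427 -446 31 0 0 -13.14;1 427 -446 31 0 0 -13.14;1 427 -446 31 0 0 -13.14;1 427 -446 31 0 0 -13.14;1 427 -446 31 0 0 -13.14;1 427 -446 31 0 0 -13.14;1 427 -446 31 0 0 -13.14"}}

```text
clock: 1.65
ee_pos: [0.4706, -0.1139, 0.2]
orientation: [0.764, 0.645, 0.0, -0.001]
contact_force: [0.6, -0.6, -0.4]
opening: 0.0859
```

Run:
```python
from h import *
st=r.state(); C=cam("wrist",st); im=r.camera("wrist"); cv2.imwrite("pics/w_raw1.png",im[:,:,::-1]); np.savez("w1.npz",im=im,C=np.array(C,object))
print(st['ee_pos'],st['clock'],st['qpos'].round(3))
hsv=cv2.cvtColor(im,cv2.COLOR_RGB2HSV); m=cv2.inRange(hsv,(105,120,50),(125,255,255))
c=max(cv2.findContours(m,cv2.RETR_EXTERNAL,cv2.CHAIN_APPROX_NONE)[0],key=cv2.contourArea)
p=back(C,c[:,0].astype(float),.005)[:,:2]; rc=cv2.minAreaRect((p*1000).astype(np.float32)); print(rc)
o=ortho(C,im,.4707,-.1143,.005,.1,.0004); cv2.imwrite("pics/o2.png",o[:,:,::-1])
```

```text
[ 0.47057919 -0.11386838  0.1999561 ] 1.65 [-4.480e-01 -1.140e-01  2.064e+00  1.000e-03  1.193e+00 -2.790e-01]
((472.01275634765625, -113.67056274414062), (123.1718521118164, 69.30260467529297), 80.21224212646484)
```

View pics/o2.png

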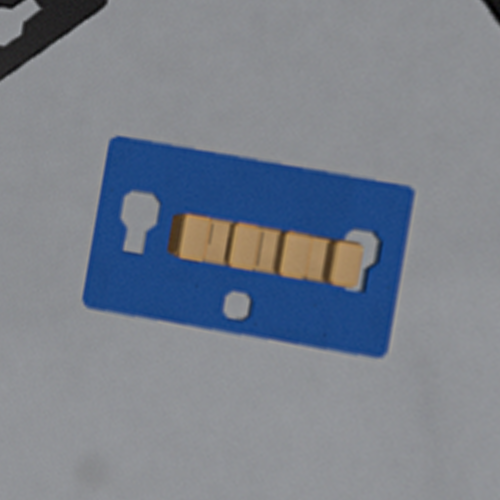

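```bash
python3 -c "
from h import *
plan(.4720,-.1137,.0105,-.1709)"
```

```text
t 1.7 go [  0.77   1.56 189.53] [-0.01  -0.017 -0.001]
```

Call:
{"fn": "arm_command", "kwargs": {"steps": "1 0.8 1.6 100 0 0 0;1 0.8 1.6 100 0 0 0;1 0.8 1.6 100 0 0 0;1 0.8 1.6 150 0 0 0;1 0.8 1.6 170 0 0 0;1 0.8 1.6 180 0 0 0;1 0.8 1.6 185 0 0 0;1 0.8 1.6 189.5 0 0 0;1 0.8 1.6 189.5 0 0 0;1 0.8 1.6 189.5 0 0 0;0.1 0.8 1.6 189.5 0 0 0;0.1 0.8 1.6 189.5 0 0 0;0.1 0.8 1.6 189.5 0 0 0;0.1 0.8 1.6 189.5 0 0 0;0.1 0.8 1.6 189.5 0 0 0;0.1 0.8 1.6 189.5 0 0 0;0.1 0.8 1.6 189.5 0 0 0;0.1 0.8 1.6 189.5 0 0 0;0.1 0.8 1.6 189.5 0 0 0;0.1 0.8 1.6 189.5 0 0 0", "grip_force": 70}}

```text
clock: 3.37
ee_pos: [0.4723, -0.1137, 0.0108]
orientation: [0.765, 0.644, 0.0, -0.001]
contact_force: [-0.7, 1.3, 4.4]
opening: 0.0155
```

```bash
python3 -c "
from h import *
s=r.state();print(s['contact_force'],s['opening'])
plan(.50,.16,.2,.314)"
```

```text
[-0.71778305  1.29013789  4.35633052] 0.015503583878603937
t 3.37 go [ 274.74  -19.35 -188.76] [-2.000e-03 -1.800e-02 -5.558e+00]
```

```bash
python3 -c "
from h import *
plan(.593,.112,.28,.314)"
```

```text
t 3.37 go [ 243.38   80.42 -268.87] [-2.000e-03 -1.800e-02 -5.558e+00]
```

Call:
{"fn": "arm_command", "kwargs": {"steps": "0 0 0 -10 0 0 0;0 0 0 -35 0 0 0;0 0 0 -75 0 0 0;0 0 0 -110 0 0 0;0 25 8 -140 0 0 -0.7;0 50 18 -165 0 0 -1.4;0 80 28 -185 0 0 -2.1;0 110 40 -205 0 0 -2.8;0 140 50 -225 0 0 -3.5;0 170 58 -240 0 0 -4.2;0 200 66 -255 0 0 -4.8;0 220 74 -263 0 0 -5.3;0 235 78 -268 0 0 -5.56;0 243 80.4 -269 0 0 -5.56;0 243 80.4 -269 0 0 -5.56;0 243 80.4 -269 0 0 -5.56"}}

```text
clock: 4.7
ee_pos: [0.5921, 0.1114, 0.2788]
orientation: [0.588, 0.809, -0.001, -0.001]
contact_force: [0.1, 0.2, -2.2]
opening: 0.0148
```

Run:
```python
from h import *
st=r.state(); C=cam("wrist",st); im=r.camera("wrist"); np.savez("w2.npz",im=im,C=np.array(C,object))
print(st['ee_pos'],st['opening'],st['contact_force'],st['clock'])
o=ortho(C,im,.556,.226,.03,.11,.0004); cv2.imwrite("pics/o3.png",np.hstack([o[:,:,::-1]])); print(o.shape)
```

```text
[0.59206968 0.1113784  0.27880712] 0.014805935295494019 [ 0.06366134  0.1544997  -2.23760439] 4.7
(550, 550, 3)
```

View pics/o3.png

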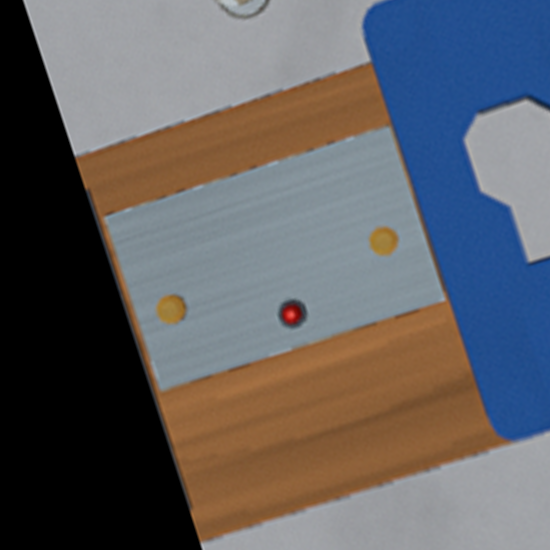

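```bash
cat > m.py <<'E'
from h import *
f=np.load("w2.npz",allow_pickle=True); im=f['im']; C=tuple(f['C']); st=r.state()
hsv=cv2.cvtColor(im,cv2.COLOR_RGB2HSV)
def blobs(m,lo,hi,z):
    n,_,s,c=cv2.connectedComponentsWithStats(m)
    return [(c[i].round(1),s[i,4],back(C,[c[i]],z)[0]*1000) for i in range(1,n) if lo<s[i,4]<hi]
B=blobs(cv2.inRange(hsv,(17,130,100),(30,255,255)),40,400,.0275)
P=blobs(cv2.inRange(hsv,(0,150,60),(6,255,255))|cv2.inRange(hsv,(174,150,60),(180,255,255)),15,300,.025)
for b in B+P: print(b)
# held plate: blue contour in tool frame (mm), at plate top
A=R.from_quat(st['orientation']).as_matrix(); zt=st['ee_pos'][2]-.0058
cs,h=cv2.findContours(cv2.inRange(hsv,(105,110,40),(125,255,255)),cv2.RETR_CCOMP,cv2.CHAIN_APPROX_NONE)
for c,hh in zip(cs,h[0]):
    if cv2.contourArea(c)<800: continue
    q=(back(C,c[:,0].astype(float),zt)-st['ee_pos'])@A*1000
    print("hole" if hh[3]>=0 else "outer",len(c),q.min(0).round(1),q.max(0).round(1), c[:,0].min(0),c[:,0].max(0))
E
python3 m.py
```

```text
(array([319.6,  17.7]), np.int32(85), array([542.16680586, 268.07426471,  27.5       ]))
(array([319.1, 102. ]), np.int32(67), array([569.39948922, 182.67405979,  27.5       ]))
(array([517.1, 247.4]), np.int32(159), array([876.60434236,  88.3740589 ,  27.5       ]))
(array([304.7,  61.9]), np.int32(37), array([539.90269448, 219.73335153,  25.        ]))
(array([480.6, 239. ]), np.int32(16), array([826.68200766,  83.72892388,  25.        ]))
(array([528.7, 256.2]), np.int32(20), array([899.47450832,  81.20183517,  25.        ]))
outer 770 [-20.9 -34.5   5.7] [61.9 35.5  6. ] [242 118] [395 283]
hole 141 [37.8 -9.6  5.8] [52.6 15.3  5.9] [297 139] [351 171]
```

```bash
python3 -c "
from h import *
plan(.5486,.2231,.046,.3087)"
```

```text
t 4.75 go [119.65  -6.06 232.96] [-0.031 -0.02   0.055]
```

Call:
{"fn": "arm_command", "kwargs": {"steps": "0 30 -1.5 10 0 0 0;0 60 -3 40 0 0 0;0 90 -4.5 75 0 0 0.05;0 110 -6 110 -0.03 -0.02 0.055;0 119.7 -6.1 145 -0.03 -0.02 0.055;0 119.7 -6.1 175 -0.03 -0.02 0.055;0 119.7 -6.1 195 -0.03 -0.02 0.055;0 119.7 -6.1 210 -0.03 -0.02 0.055;0 119.7 -6.1 220 -0.03 -0.02 0.055;0 119.7 -6.1 227 -0.03 -0.02 0.055;0 119.7 -6.1 230 -0.03 -0.02 0.055;0 119.7 -6.1 230 -0.03 -0.02 0.055;0 119.7 -6.1 230 -0.03 -0.02 0.055;0 119.7 -6.1 230 -0.03 -0.02 0.055"}}

```text
clock: 5.92
ee_pos: [0.5496, 0.2232, 0.0504]
orientation: [0.59, 0.807, 0.001, 0.001]
contact_force: [0.1, -0.3, -2.6]
opening: 0.015
```

Run:
```python
from h import *
plan(.5486,.2231,.0430,.3087); s=r.state(); print(s['ee_pos'],s['contact_force'],s['wrist_torque'],R.from_quat(s['orientation']).as_matrix()[:,1])
im=r.camera("side"); C=cam("side"); u,v=proj(C,[.5486,.2231,.03])[0].astype(int)
cv2.imwrite("pics/s1.png",cv2.resize(im[v-60:v+60,u-80:u+80],None,fx=5,fy=5,interpolation=cv2.INTER_CUBIC)[:,:,::-1])
```

```text
t 5.92 go [ 0.24 -1.01  7.39] [ 0.029  0.003 -0.003]
[0.54961606 0.22317505 0.05039595] [ 0.14228242 -0.27838837 -2.64302573] [-0.01179566 -0.00079765  0.04600996] [0.95280412 0.30357552 0.00249399]
```

View pics/s1.png

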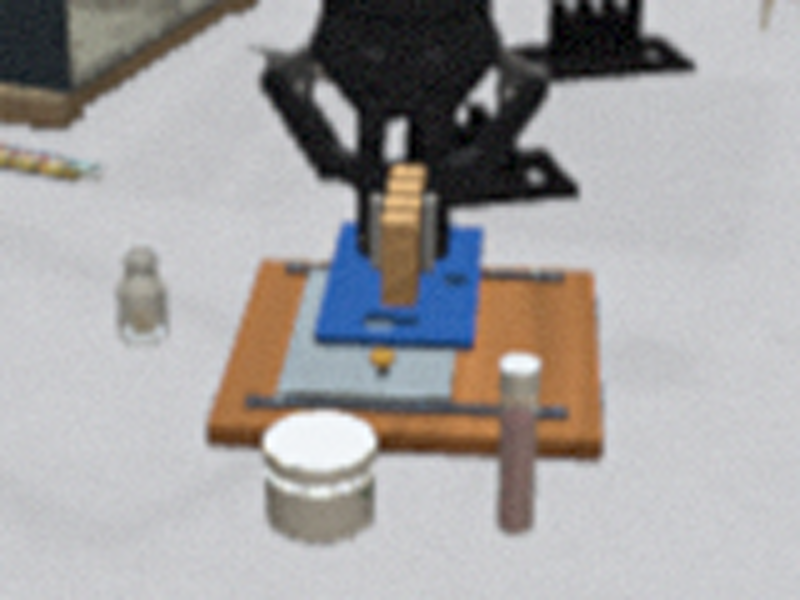

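Call:
{"fn": "arm_command", "kwargs": {"steps": "0 0.2 -1 3 0.03 0 0;0 0.2 -1 5 0.03 0 0;0 0.2 -1 7.4 0.03 0 0;0 0.2 -1 7.4 0.03 0 0;0 0.2 -1 7.4 0.03 0 0;0 0.2 -1 7.4 0.03 0 0"}}

```text
clock: 6.47
ee_pos: [0.5485, 0.2231, 0.0428]
orientation: [0.59, 0.807, -0.0, -0.0]
contact_force: [-0.7, -0.1, -2.9]
opening: 0.0153
```

Run:
```python
from h import *
plan(.5486,.2231,.0400,.3087); s=r.state(); print(s['ee_pos'],s['contact_force'],s['wrist_torque'])
```

```text
t 6.47 go [-0.07  0.13  2.81] [-0.005  0.003 -0.002]
[0.54845465 0.22312785 0.04281476] [-0.65438302 -0.13718992 -2.92160019] [-0.05480085 -0.00684023 -0.03046504]
```

Call:
{"fn": "arm_command", "kwargs": {"steps": "0 0 0 0.8 0 0 0;0 0 0 1.6 0 0 0;0 0 0 2.4 0 0 0;0 0 0 3 0 0 0;0 0 0 3.4 0 0 0;0 0 0 3.4 0 0 0;0 0 0 3.4 0 0 0"}}

```text
clock: 7.05
ee_pos: [0.5484, 0.2231, 0.0394]
orientation: [0.59, 0.807, -0.0, -0.0]
contact_force: [0.4, -0.1, -2.8]
opening: 0.0152
```

Call:
{"fn": "arm_command", "kwargs": {"steps": "0 0 0 0.6 0 0 0;0 0 0 1.2 0 0 0;0 0 0 1.8 0 0 0;0 0 0 2 0 0 0;0 0 0 2 0 0 0;0 0 0 2 0 0 0"}}

```text
clock: 7.55
ee_pos: [0.5484, 0.2231, 0.0373]
orientation: [0.59, 0.807, -0.0, -0.0]
contact_force: [0.7, -0.3, -2.7]
opening: 0.0153
```

The underside is now below the head tops and there is no contact force, so the heads have entered. I'm continuing down gently.

Call:
{"fn": "arm_command", "kwargs": {"steps": "0 0 0 1 0 0 0;0 0 0 2 0 0 0;0 0 0 3 0 0 0;0 0 0 4 0 0 0;0 0 0 5 0 0 0;0 0 0 6 0 0 0;0 0 0 7 0 0 0;0 0 0 7 0 0 0;0 0 0 7 0 0 0"}}

```text
clock: 8.3
ee_pos: [0.5485, 0.2231, 0.0304]
orientation: [0.59, 0.807, -0.0, -0.0]
contact_force: [0.1, -0.1, -1.9]
opening: 0.0151
```

Run:
```python
from h import *
plan(.5486,.2231,.0288,.3087); s=r.state(); print(s['ee_pos'],s['contact_force'],s['wrist_torque'])
```

```text
t 8.3 go [-0.05  0.07  1.56] [-0.005  0.003 -0.001]
[0.54852147 0.22313066 0.03035631] [ 0.07754027 -0.07417227 -1.89130534] [ 0.03964783 -0.08527334 -0.0255838 ]
```

Call:
{"fn": "arm_command", "kwargs": {"steps": "0 0 0 0.5 0 0 0;0 0 0 1 0 0 0;0 0 0 1.5 0 0 0;0 0 0 1.8 0 0 0;0 0 0 1.8 0 0 0;0 0 0 1.8 0 0 0"}}

```text
clock: 8.8
ee_pos: [0.5486, 0.2231, 0.0289]
orientation: [0.59, 0.807, -0.0, -0.0]
contact_force: [-1.9, -0.8, 0.6]
opening: 0.0151
```

Call:
{"fn": "arm_command", "kwargs": {"steps": "0 0 0.5 0.3 0 0 0;0 0 2 0.3 0 0 0;0 0 4 0.3 0 0 0;0 0 6 0.3 0 0 0;0 0 8 0.3 0 0 0;0 0 10 0.3 0 0 0;0 0 11 0.3 0 0 0;0 0 12 0.3 0 0 0;0 0 13 0.3 0 0 0;0 0 13.5 0.3 0 0 0;0 0 13.8 0.3 0 0 0;0 0 13.8 0.3 0 0 0;0 0 13.8 0.3 0 0 0"}}

```text
clock: 9.88
ee_pos: [0.5616, 0.2273, 0.0288]
orientation: [0.59, 0.807, -0.001, -0.0]
contact_force: [-4.6, -2.5, 6.2]
opening: 0.015
```

Run:
```python
from h import *
s=r.state(); print(s['ee_pos'],s['contact_force'],s['wrist_torque'],s['opening'])
A=R.from_quat(s['orientation']).as_matrix(); print((A.T@(s['ee_pos']-np.array([.5486,.2231,.0289]))*1000).round(2),(A.T@s['contact_force']).round(1),np.degrees(R.from_matrix(A).as_euler('zyx')).round(2))
```

```text
[0.56155179 0.22731046 0.02883832] [-4.58759285 -2.47184248  6.17021539] [-0.10530462  0.69320948  0.03401612] 0.014960891379271818
[ 0.08 13.62  0.04] [-1.  -5.1 -6.2] [-1.0769e+02 -7.0000e-02  1.7997e+02]
```

Run:
```python
from h import *
s=r.state(); C=cam("wrist",s); im=r.camera("wrist"); C2=cam("side"); im2=r.camera("side")
A=R.from_quat(s['orientation']).as_matrix(); p=s['ee_pos']+A@np.array([0,-.0235,.0058])
q=s['ee_pos']+A@np.array([0,0,.0058])
u,v=proj(C,p)[0].astype(int); a=im[max(v-100,0):v+100,max(u-80,0):u+160]; print(u,v,a.shape)
u,v=proj(C2,q)[0].astype(int); b=im2[v-45:v+45,u-55:u+55]
f=lambda a:cv2.resize(a,(400,int(400*a.shape[0]/a.shape[1])),interpolation=cv2.INTER_CUBIC)
a,b=f(a),f(b); h=min(len(a),len(b)); cv2.imwrite("pics/c2.png",np.hstack([a[:h],b[:h]])[:,:,::-1])
```

```text
270 245 (200, 240, 3)
```

View pics/c2.png

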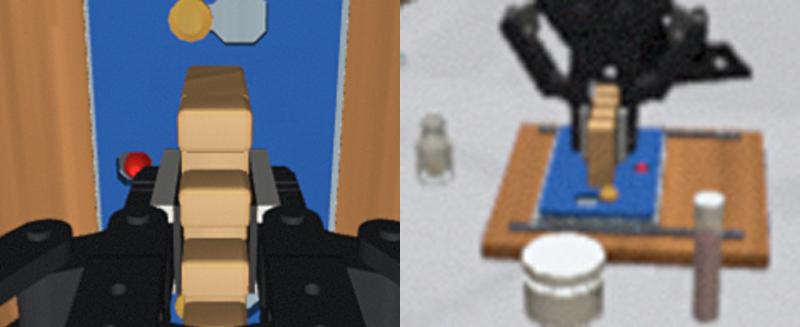

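The left crop at about (135,163) shows the red pin up in the lock hole, and the side crop at (641,168) agrees. The screw heads are in the slots. I'm nudging 0.5 mm further, unloading the vertical force, then releasing and rising.

Call:
{"fn": "arm_command", "kwargs": {"steps": "0 0 0.3 0 0 0 0;0 0 0.6 0 0 0 0;0 0 0.6 0 0 0 0;0 0 0.4 -0.1 0 0 0;0.15 0 0.2 -0.1 0 0 0;0.25 0 0 -0.1 0 0 0;0.4 0 0 -0.1 0 0 0;0.4 0 0 -0.1 0 0 0;0.4 0 0 -0.1 0 0 0;0.4 0 0 -0.1 0 0 0;0.4 0 0 -0.1 0 0 0;0.4 0 0 -0.1 0 0 0"}}

```text
clock: 10.98
ee_pos: [0.5617, 0.2273, 0.0289]
orientation: [0.59, 0.807, -0.001, -0.0]
contact_force: [0.7, 0.6, 0.5]
opening: 0.0342
```

Call:
{"fn": "arm_command", "kwargs": {"steps": "0.4 0 0 -5 0 0 0;0.4 0 0 -20 0 0 0;0.4 0 0 -45 0 0 0;0.4 0 0 -75 0 0 0;0.4 0 0 -110 0 0 0;0.4 0 0 -130 0 0 0;0.4 0 0 -140 0 0 0;0.4 0 0 -140 0 0 0;0.4 0 0 -140 0 0 0;0.4 0 0 -140 0 0 0"}}

```text
clock: 11.82
ee_pos: [0.5604, 0.2271, 0.1666]
orientation: [0.59, 0.807, -0.002, -0.001]
contact_force: [0.3, 0.4, -0.2]
opening: 0.0341
```

Run:
```python
from h import *
s=r.state(); print(s['ee_pos'],s['contact_force'],s['clock'])
C=cam("wrist",s); im=r.camera("wrist"); C2=cam("side"); im2=r.camera("side")
hsv=cv2.cvtColor(im,cv2.COLOR_RGB2HSV); m=cv2.inRange(hsv,(105,110,40),(125,255,255))
c=max(cv2.findContours(m,cv2.RETR_EXTERNAL,cv2.CHAIN_APPROX_NONE)[0],key=cv2.contourArea)
print(cv2.minAreaRect((back(C,c[:,0].astype(float),.023)[:,:2]*1000).astype(np.float32)))
a=ortho(C,im,.5617,.2273,.023,.1,.0005)
u,v=proj(C2,[.5617,.2273,.02])[0].astype(int); b=cv2.resize(im2[v-50:v+50,u-50:u+50],(400,400),interpolation=cv2.INTER_CUBIC)
cv2.imwrite("pics/f.png",np.hstack([a,b])[:,:,::-1])
```

```text
[0.56044112 0.22707564 0.16657239] [ 0.26173663  0.35729373 -0.16064848] 11.8167
((562.5830078125, 227.20277404785156), (70.06669616699219, 123.09779357910156), 17.716310501098633)
```

View pics/f.png

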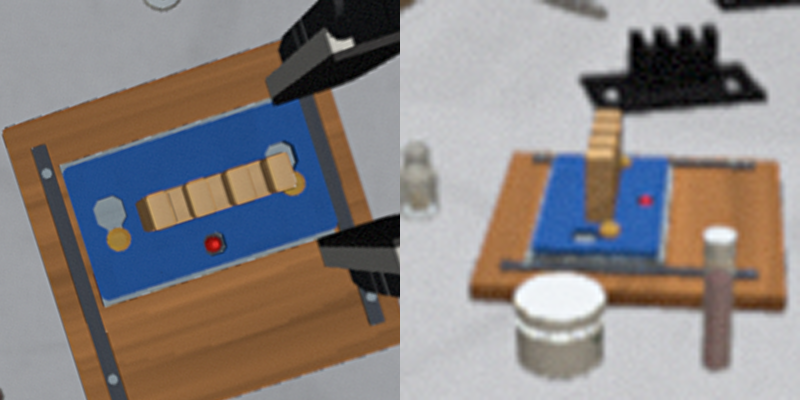

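The plate lies flat on the rail, with the screw heads in the slots at (119,239) and (293,183). The red pin is up in the lock hole at (214,244), the neighbouring items are standing, and the gripper is clear. I'm handing the job in.

```bash
python3 -c "
from workcell import r
print(r.job_done(), r.state()['clock'])"
```

```text
the job is handed in; nothing more can be done
the job is handed in; nothing more can be done
```

The tool rest is on the mount and locked, and I handed the job in at about 12 s. No verdict was reported.

- **What I did:** I gripped the blue rest by its wooden bar and found the screw heads and pin with the wrist camera. Both keyholes went over the heads on the first try. I lowered the plate until it met the rail, slid it about 14 mm toward +x, released it and rose clear.
- **Forces:** The largest reading I saw was about 8 N, during the slide. I only had readings at the end of each move.
- **Last checks:** The final pictures show the plate flat between the guides, both heads in the slots, and the red pin up through the lock hole. The plate measured 70.1 x 123.1 mm at a yaw of 17.72°, against 17.69° for the line of the screws. The vial, jar and tube look upright in place, though I did not measure them. The gripper was well clear, with the force reading near zero.
- **Small disagreement:** Before the last 0.5 mm nudge, the pin sat a little toward one side of its hole. It still had clearance afterwards. No check failed.

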